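Lock a fresh filter cartridge into the analyser's bayonet dock

TASK

Take the fresh filter cartridge with the blue wing bar, lower its two lugs through the slots of the dock's bayonet collar, push it down gently against the spring and twist it a quarter turn clockwise until it clicks up into its lock, then let go. Never force the dock, and leave the used grey-barred cartridge and everything else on the bench where it is.

Things in the scene. Friction and masses are not known exactly. Their poses are not given: they have to be found in the camera images.
- cartridge: Fresh filter cartridge, loose, standing on the bench: white cylinder 40 mm in diameter, 48 mm tall, with a BLUE wing bar on top; 82 mm tall in all, 0.13 to 0.19 kg. Origin: centre of the underside, z up, x along the bar. Lowest 3 mm chamfered. Two steel lugs stick out at its sides. A half turn about z looks and fits the same.
- cartridge_bar (a point): Grip point on the blue wing bar, on the cartridge's axis 69 mm above its underside. The bar is 56 mm long (cartridge x), 14 mm thick (y), and reaches from 48 to 82 mm above the underside. Grip it across the 14 mm.
- cartridge_lugs (a point): Centre of the steel cross pin, on the axis 17.5 mm above the cartridge's underside. The pin is 7 mm thick, flat below and round above, runs along the cartridge's x (as the bar does), and its ends, the two lugs, reach 27 mm from the axis.
- used: A used cartridge of the same shape and size with a GREY wing bar and amber body, standing on the bench; not to be moved. Origin: centre of the underside.
- dock: Cartridge dock, fixed: grey block 140 x 140 x 52 mm with an aluminium bayonet collar standing up in its middle (outside 74 mm, bore 43 mm). Origin: centre of the underside, on the collar's axis. The block's blue strip faces its -x. More than 40 N between cartridge and dock overloads it; pressing takes 10 to 12 N, turning little.
- dock_rim (a point): Centre of the collar's rim, 60 mm above the bench. Two entry slots (10 mm wide at the bore, black dashes beside them), opposite each other: the line through them lies 0.15 to 1.5 rad anticlockwise (from above) of the dock's x, wherever the collar was clamped: see or feel for it. With the lugs resting on the rim, the cartridge's underside is 14 mm below the rim, in the bore.
- dock_plate (a point): Top of the sprung plate in the bore before it is pressed, 17 mm below the rim. It pushes up with 4 N plus 0.45 N per mm (somewhat damped) and bottoms 35 mm below the rim. The collar's rim is 8 mm thick: the lugs clear it from below when the cartridge's underside is over 29 mm below the rim; 31 to 33 mm is right for turning.
- dock_lock (a point): Centre of the cartridge's underside when locked: on the axis, 25 mm below the rim, 35 mm above the bench. The lock (red dots) lies 85 degrees CLOCKWISE from above past the slots; the other way is blocked. There, 4 mm deep, 10 mm wide notches under the rim let the spring lift the cartridge 4 mm: the click. An end stop lies just beyond.
- rack: Bystander: white tube rack 60 x 200 mm with purple-capped tubes, 95 mm tall. Origin: centre of the underside.
- bottle: Bystander: white bottle, 70 mm in diameter, 170 mm tall, blue cap. Origin: centre of the underside.
- beaker: Bystander: clear beaker, 64 mm in diameter, 70 mm tall. Origin: centre of the underside.
- marker: Bystander: black marker pen lying on the bench, 130 x 14 x 14 mm. Origin: centre of the underside.
- tray: Bystander: shallow steel tray 130 x 180 x 30 mm. Origin: centre of the underside.
- gloves: Bystander: carton of gloves 120 x 240 x 75 mm. Origin: centre of the underside.

How it is judged:
On the way:
1. the cartridge's lugs are pressed down through the slots, below the collar's rim (z of cartridge in the frame of dock below 0.0325 m and horizontal distance between cartridge and dock below 0.004 m), for 0.1 s.
At the end, for the whole second after the job is handed in: The blue-barred cartridge rests released and upright (0.08 rad) on the dock axis (4 mm), lugs sprung up into the notches: underside 33.2 to 37.5 mm above the bench (35 when locked; unlocked it rests 4 mm lower or 8 mm higher) (z of cartridge in the frame of dock between 0.0332 and 0.0375 m and horizontal distance between cartridge and dock below 0.004 m and angle between cartridge's own z axis and vertical below 0.08 rad and linear speed of cartridge below 0.02 m/s); the robot touches nothing.
It fails at once if the dock is overloaded (more than 40 N between cartridge and dock) (contact force between cartridge and dock above 40 N).
It fails at once if the robot itself presses on the dock with more than 25 N (contact force between any of the fingers, the arm and dock above 25 N).
It fails at once if the used cartridge is moved by more than 15 mm or tipped (distance of used from where it was at the start of the episode above 0.015 m or angle between used's own z axis and vertical above 0.3 rad).
It fails at once if another thing on the bench (rack, bottle, beaker, marker, tray, gloves) is moved by more than 20 mm (distance of any of rack, bottle, beaker, marker, tray, gloves from where it was at the start of the episode above 0.02 m).
It also fails if it takes over 72 s, if anything falls off the work surface, if the arm or the gripper's body presses on something with over 40 N, if the wrist force passes 120 N, or if a joint passes its speed limit or range.

ROBOT

A 6-joint arm with a two-finger parallel gripper is mounted at the origin on the work surface. World frame = base frame: x ahead of the robot, y to its left, z up, the work surface at z = 0. Lengths are in m, angles in rad, forces in N, time in s.
With the tool pointing down it reaches from about 0.275 to 0.875 m from the base axis. Payload 12.5 kg.
Tool frame: the origin (TCP) lies on the centre line of the jaws, within the pads' length; the fingertips stand 17 mm ahead of it and the grasp point (between the pads) lies 2 mm behind it; z points along the fingers, y is the line along which they close (so a half turn about z gives the same grasp; the last joint's range is limited). The gripper opens to 85 mm and grips with 20 to 120 N. Pads are 22 mm wide; open, the fingers measure 114 mm over their backs; the gripper's body (76 mm by 85 mm) begins 54 mm behind the grasp point. The pads swing forward as they close: fully open they stand 13 mm farther back than shut.
Start: joints at [-1.382, 0.351, 1.652, -0, 1.139, -0.085], TCP at [0.149, -0.529, 0.248] pointing down, gripper open.
Joint ranges: [-2.75, 2.75], [-0.79, 2.1], [0.01, 2.65], [-1.57, 4.71], [0.07, 3.14], [-2.87, 2.87]. Speed limits (rad/s): [2.22, 2.22, 2.79, 3.14, 3.14, 3.14].

INTERFACE

Orientations are given as a unit quaternion [x, y, z, w].
In Python, from rig import ctrl gives the robot as it stands. The module is installed in compiled form; this text tells all that it offers.
- The arm moves only by the tool arm_command, never from a script. Its argument "plan" is a list that holds one entry, the list of rows, each a list of 4 numbers: the shift along the tool's x, y, z in mm, then the turn about the tool's z in degrees. In form: [[[tx, ty, tz, twist], ...]]. A call has exactly 5 rows; each row is the pose to reach, as a shift and turn from the pose commanded when the call began, along the tool's axes at that moment; what a row does not reach only later rows make up. A row lasts 1/8 s, in which the tool goes at most 62.5 mm and 10.7 degrees, less where a joint would pass 70% of its speed; a pose out of reach is approached as far as the arm can. A call with a gripper value outside its range is refused whole. "hand" is the finger opening in mm, from 0 to 85.4, set as the call begins (left out, the last holds). The fingers move at their own pace and stop on an object; "newtons" is the grip in N (left out, the last holds). Time passes only in rows, so rows that repeat a pose let the fingers close, or fill a call up. It gives the time, the measured TCP pose, the force, the opening and the grip force at its end, in the units of the state.
- ctrl.sense(): the state, without advancing time (a new reading comes with each control period).
- ctrl.snapshot(name): name is "scene" or "top"; returns the picture (384x512x3 uint8, blue, green, red); there is no depth.
- ctrl.camera_model(name): a dict with "fovy" (degrees; the focal length in pixels is half the picture's height over the tangent of half this angle, whatever the lens; pixels are square), "cx", "cy" (the principal point, pixels), "dist_coeffs" ([k1, k2, p1, p2, k3] as OpenCV has them; the pictures are not rectified), "world_to_cam" (4x4, takes a point from world to camera coordinates). Camera axes: x right, y down, z forward; pixel columns grow to the right and rows downward; lengths in m; the calibration is good to about 2 mm. A picture is of the moment at which its call begins. camera_model takes no time and is no camera call.
- ctrl.close_job(): hands the job in; it is judged then, once.
The state is a dict: "clock": time; "joint_pos": joint angles; "joint_velocities": joint speeds; "tau": joint torques, N m; "position": TCP position; "eef_rot": TCP orientation; "wrist_force": force on the tool from outside, world axes, zero at the start; "wrist_torque": the same for the moment, N m; "width": finger opening in m; "gripper_force": force on a finger pad.
Only numpy, scipy, OpenCV 4.12 (cv2) and the standard library are available. Lean on these libraries where they do the work, as an engineer would, in place of code of your own. Each camera call takes 0.05 s, during which the arm holds its last target. There are 200 camera calls.

## Working session

There is one attempt and no reset: what is moved stays moved. The work goes in short steps, Python scripts to look and compute and a tool call to move; the robot and the scene stay as the last step left them, time stands still between calls to the robot, and variables do not carry over. Pictures are saved under pics/ and viewed, at most 10 in all, crops included, and the job is handed in when it is done.

Besides the shell and the picture viewer there is one more tool, called after "Emit:" by a JSON object that holds its "method" and its "body". arm_command: Moves the arm, as the interface text tells. Its arguments: {"type":"object","properties":{"plan":{"type":"array"},"hand":{"type":"number"},"newtons":{"type":"number"}},"required":["plan"]}

```bash
mkdir -p pics; cat > h.py <<'E'
import numpy as np, cv2
from rig import ctrl
def cam(n):
    m=ctrl.camera_model(n); f=192/np.tan(np.radians(m["fovy"])/2)
    K=np.array([[f,0,m["cx"]],[0,f,m["cy"]],[0,0,1]]); return K,np.array(m["dist_coeffs"],float),np.array(m["world_to_cam"])
def ray(n,uv,z):
    K,d,T=cam(n); p=cv2.undistortPoints(np.array(uv,float).reshape(-1,1,2),K,d,None,None).reshape(-1,2)
    R=T[:3,:3]; c=-R.T@T[:3,3]; v=np.c_[p,np.ones(len(p))]@R
    return c+v*((z-c[2])/v[:,2])[:,None]
def proj(n,P):
    K,d,T=cam(n); return cv2.projectPoints(np.array(P,float).reshape(-1,1,3),cv2.Rodrigues(T[:3,:3])[0],T[:3,3],K,d)[0].reshape(-1,2)
E
python3 - <<'E'
from h import *
for n in ("scene","top"):
    im=ctrl.snapshot(n); cv2.imwrite(f"pics/{n}0.png",im)
    K,d,T=cam(n); print(n,K[0,0],d,(-T[:3,:3].T@T[:3,3]).round(3),T[:3,:3].round(2).tolist())
print(ctrl.sense())
E
```

```text
scene 355.3395895411136 [-0.01440198  0.          0.          0.          0.        ] [1.241 0.239 1.072] [[-0.41, 0.91, 0.01], [0.73, 0.34, -0.59], [-0.54, -0.24, -0.81]]
top 433.79469799271067 [-0.03262953  0.          0.          0.          0.        ] [ 0.426 -0.025  1.496] [[-0.03, -1.0, 0.01], [-0.99, 0.03, -0.11], [0.11, -0.02, -0.99]]
{'clock': 0.1, 'joint_pos': array([-1.38163505e+00,  3.51165065e-01,  1.65237376e+00, -1.46174141e-05,
        1.13908568e+00, -8.46067567e-02]), 'joint_velocities': array([ 7.34425849e-05, -9.44463974e-04, -7.76491210e-04, -1.36144669e-03,
       -1.02411874e-03, -1.40513560e-03]), 'tau': array([ 7.37067676e-04, -5.06832612e+01, -2.91875643e+01, -4.82185590e-05,
        2.64831426e-03,  5.07072613e-06]), 'position': array([ 0.14866296, -0.52923309,  0.24781652]), 'eef_rot': array([ 9.90645453e-01,  1.36459960e-01, -3.35863882e-05, -5.14873943e-04]), 'wrist_force': array([-0.11422305, -0.79088483, -0.26684507]), 'wrist_torque': array([ 0.07388661, -0.01700652, -0.02131306]), 'gripper_force': 0.0, 'width': 0.0853576391994161}
```

View pics/top0.png

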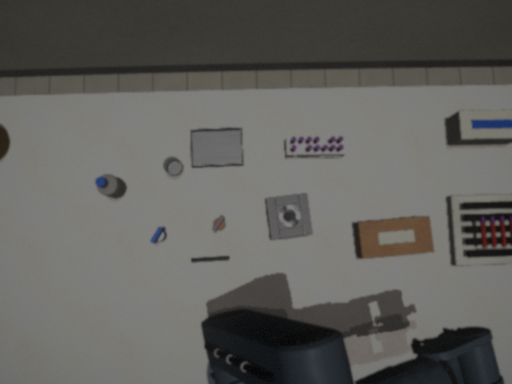

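View pics/scene0.png

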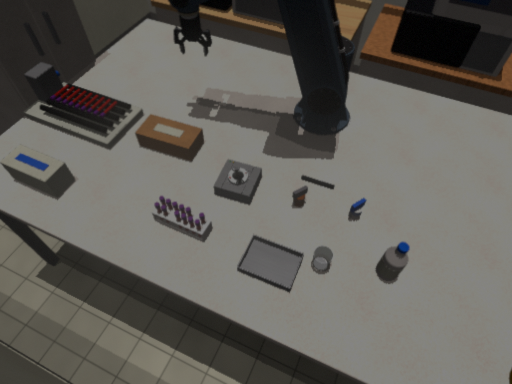

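The top view shows the blue cartridge at (159,235), the used one at (219,223) and the dock at (289,216). The scene view shows the blue cartridge at (358,206) and the dock at (238,176). Next I'll zoom in and measure.

```bash
python3 - <<'E'
from h import *
ims={n:np.mean([ctrl.snapshot(n).astype(float) for _ in range(6)],0) for n in ("top","scene")}
np.savez("ims.npz",**ims)
def crop(n,c,r,s=400):
    u,v=c; a=ims[n][v-r:v+r,u-r:u+r]; a=np.clip(a*1.8,0,255).astype(np.uint8)
    return cv2.resize(a,(s,300) if 0 else (s,s),interpolation=cv2.INTER_CUBIC)
P=np.vstack([np.hstack([crop("top",(289,216),26,300),crop("scene",(238,178),26,300)]),np.hstack([crop("top",(159,235),16,300),crop("scene",(358,207),16,300)])])
cv2.imwrite("pics/c1.png",P)
for n,b in (("top",(140,215,180,255)),("scene",(340,190,376,225))):
    im=ims[n].astype(np.float32); hsv=cv2.cvtColor(im.astype(np.uint8),cv2.COLOR_BGR2HSV)
    m=((hsv[...,0]>100)&(hsv[...,0]<130)&(hsv[...,1]>110)).astype(np.uint8)
    k=np.zeros_like(m); k[b[1]:b[3],b[0]:b[2]]=1; m*=k
    y,x=np.nonzero(m); w=(im[...,0]-im[...,2])[y,x]
    c=np.array([np.average(x,weights=w),np.average(y,weights=w)]); print(n,len(x),c)
    r=cv2.minAreaRect(np.c_[x,y].astype(np.float32)); print(r, ray(n,[c],.069),ray(n,[c],.082))
    cov=np.cov(np.c_[x,y].T,aweights=w); e=np.linalg.eigh(cov); d=e[1][:,1]
    q=ray(n,[c-8*d,c+8*d],.075); t=q[1]-q[0]; print("yaw",np.arctan2(t[1],t[0]),"sd",np.sqrt(e[0]))
E
```

```text
top 59 [156.41428103 234.50310561]
((156.49998474121094, 234.5), (3.7729687690734863, 15.77786922454834), 30.963754653930664) [[0.46039054 0.2752563  0.069     ]] [[0.46007915 0.272518   0.082     ]]
yaw 2.572571159444105 sd [1.0044201  4.48172989]
scene 60 [358.57197012 202.8951798 ]
((358.7191467285156, 203.05056762695312), (4.451991081237793, 13.885972023010254), 57.9946174621582) [[0.45392906 0.27683261 0.069     ]] [[0.46413153 0.2763396  0.082     ]]
yaw -0.5549091218229273 sd [1.10076178 3.87012145]
```

View pics/c1.png

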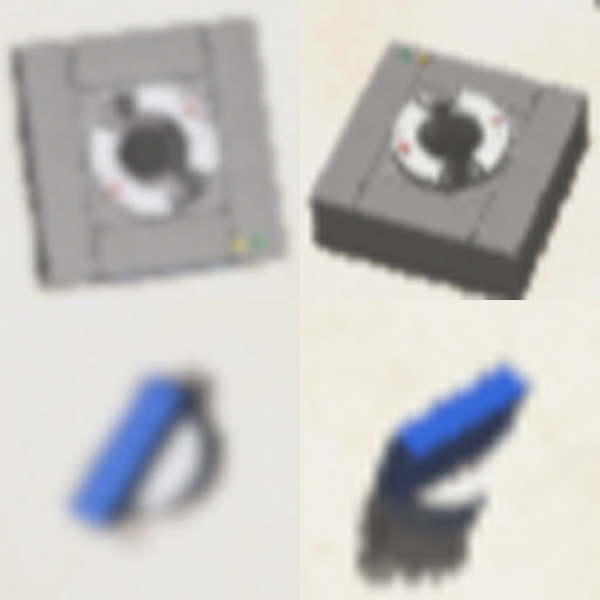

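The crops show the dock's white collar with dark slots at about (125,105) and (190,185) in the top crop, and red dots at (190,108) and (115,188). The bar is clear in both views. Next I'll measure the collar's centre and slot angle.

```bash
python3 - <<'E'
from h import *
ims=np.load("ims.npz")
for n,(u,v),r in (("top",(289,216),15),("scene",(238,174),14)):
    im=ims[n]; g=im.min(2); S=8
    red=im[...,2]-im[...,:2].max(2)
    sub=cv2.resize(g[v-r:v+r,u-r:u+r],None,fx=S,fy=S,interpolation=cv2.INTER_CUBIC)
    print(n,"levels",np.percentile(sub,[5,50,80,95]).round())
    thr=(np.percentile(sub,50)+np.percentile(sub,98))/2 if 0 else np.percentile(sub,60)
    _,m=cv2.threshold(np.clip(sub,0,255).astype(np.uint8),0,255,cv2.THRESH_OTSU)
    nn,lab,st,_=cv2.connectedComponentsWithStats(m)
    keep=[i for i in range(1,nn) if st[i,4]>400 and st[i,0]>3 and st[i,1]>3 and st[i,0]+st[i,2]<S*2*r-3]; print(st[1:].tolist(),_)
    mm=np.isin(lab,keep); pts=np.argwhere(mm)[:,::-1].astype(np.int32)
    # ring pixels rectified to world plane z=.06
    hull=cv2.convexHull(pts).reshape(-1,2)
    W=lambda p:ray(n,(np.asarray(p,float)+.5)/S-.5+[u-r,v-r],.060)
    h=W(hull)[:,:2]; (cx,cy),R=cv2.minEnclosingCircle((h*1e4).astype(np.float32)); 
    e=cv2.fitEllipse((h*1e4).astype(np.float32)); c=np.array(e[0])/1e4
    print("circle",cx/1e4,cy/1e4,R/1e4,"ellipse",c,np.array(e[1])/1e4)
    sr=cv2.resize(red[v-r:v+r,u-r:u+r],None,fx=S,fy=S,interpolation=cv2.INTER_CUBIC)
    _,l2,s2,_=cv2.connectedComponentsWithStats((sr>.5*sr.max()).astype(np.uint8))
    ds=[]
    for i in np.argsort(-s2[1:,4])[:2]+1:
        yy,xx=np.nonzero(l2==i); ds.append(W([[np.average(xx,weights=sr[yy,xx]),np.average(yy,weights=sr[yy,xx])]])[0,:2])
    t=ds[1]-ds[0]; print("dots",ds,"mid",(ds[0]+ds[1])/2,"dist",np.hypot(*t),"ang",np.degrees(np.arctan2(t[1],t[0]))%180)
    # slots: brightness by angle at radius 28..33mm
    c0=(ds[0]+ds[1])/2
    a=np.radians(np.arange(0,360,1.)); prof=0
    for rad in np.arange(.025,.033,.001):
        P=np.c_[c0[0]+rad*np.cos(a),c0[1]+rad*np.sin(a),np.full(len(a),.06)]; q=proj(n,P).astype(np.float32)
        prof=prof+cv2.remap(g.astype(np.float32),q[:,0],q[:,1],cv2.INTER_CUBIC).ravel()
    prof/=8; d=np.clip(np.median(prof)-20-prof,0,None)
    f=np.sum(d*np.exp(2j*a)); print("slot ang",np.degrees(np.angle(f)/2)%180, "prof",prof[::10].round().astype(int).tolist())
E
```

```text
top levels [ 50.  90. 102. 123.]
[[0, 0, 240, 240, 48300]] [[127.50021505 121.08774194]
 [117.95958592 119.19428571]]Traceback (most recent call last):
  File "<stdin>", line 14, in <module>
AttributeError: 'NoneType' object has no attribute 'reshape'
```

```bash
cat > dock.py <<'E'
from h import *
ims=np.load("ims.npz")
for n,(u,v),r in (("top",(289,216),15),("scene",(238,174),13)):
    im=ims[n]; g=im.min(2); S=8
    up=lambda a:cv2.resize(a[v-r:v+r,u-r:u+r],None,fx=S,fy=S,interpolation=cv2.INTER_CUBIC)
    W=lambda p:ray(n,(np.asarray(p,float)+.5)/S-.5+[u-r,v-r],.060)[:,:2]
    sub=up(g); bg=np.median(sub); thr=(bg+np.percentile(sub,98))/2
    pts=np.argwhere(sub>thr)[:,::-1].astype(np.int32)
    h=W(cv2.convexHull(pts).reshape(-1,2)); e=cv2.fitEllipse((h*1e4).astype(np.float32))
    print(n,bg,thr,"ellipse",np.array(e[0])/1e4,np.array(e[1])/1e4)
    sr=up(im[...,2]-im[...,:2].max(2))
    _,l2,s2,_=cv2.connectedComponentsWithStats((sr>.5*sr.max()).astype(np.uint8))
    ds=[]
    for i in np.argsort(-s2[1:,4])[:2]+1:
        yy,xx=np.nonzero(l2==i); ds.append(W([[np.average(xx,weights=sr[yy,xx]),np.average(yy,weights=sr[yy,xx])]])[0])
    t=ds[1]-ds[0]; c0=(ds[0]+ds[1])/2
    print("dots mid",c0,"dist",np.hypot(*t),"ang",np.degrees(np.arctan2(t[1],t[0]))%180)
    a=np.radians(np.arange(0,360,1.)); prof=0
    for rad in np.arange(.025,.033,.001):
        q=proj(n,np.c_[c0[0]+rad*np.cos(a),c0[1]+rad*np.sin(a),np.full(len(a),.06)]).astype(np.float32)
        prof=prof+cv2.remap(g.astype(np.float32),q[:,0],q[:,1],cv2.INTER_CUBIC).ravel()/8
    d=np.clip(np.median(prof)-25-prof,0,None)
    for k in (d,): print("slot ang",np.degrees(np.angle(np.sum(d*np.exp(2j*a)))/2)%180,prof[::10].round().astype(int).tolist())
E
python3 dock.py
```

```text
top 89.75055309012531 108.01452035677309 ellipse [ 0.51215161 -0.16286105] [0.07178135 0.07357283]
dots mid [ 0.51187605 -0.1618825 ] dist 0.06423385358568616 ang 135.8185425295431
slot ang 40.13813172441842 [126, 116, 82, 60, 69, 84, 90, 116, 126, 125, 125, 123, 120, 112, 114, 123, 125, 125, 125, 117, 94, 83, 69, 63, 80, 114, 127, 125, 123, 122, 119, 112, 112, 121, 125, 125]
scene 82.18764643650502 105.1364679014807 ellipse [ 0.45695806 -0.188301  ] [0.09816906 0.19902235]Traceback (most recent call last):
  File "dock.py", line 16, in <module>
    t=ds[1]-ds[0]; c0=(ds[0]+ds[1])/2
      ~~^^^
IndexError: list index out of range
```

```bash
sed -i 's/("scene",(238,174),13)/("scene",(238,175),12)/; s/pts=np.argwhere(sub>thr)/yy,xx=np.mgrid[:sub.shape[0],:sub.shape[1]]; sub[np.hypot(yy-r*S,xx-r*S)>r*S]=0; pts=np.argwhere(sub>thr)/; s/S=8$/S=8; print(im[v-r:v+r,u-r:u+r].max())/' dock.py; sed -i 's/sr=up(\(.*\))$/sr=up(\1); sr[np.hypot(yy-r*S,xx-r*S)>r*S]=0/' dock.py
python3 dock.py; python3 - <<'E'
from h import *
# bar: skew-ray midpoint of the two top-face centroids
L=[]
for n,c in (("top",(156.41,234.5)),("scene",(358.57,202.9))):
    a,b=ray(n,[c],0)[0],ray(n,[c],.1)[0]; L.append((a,(b-a)/np.linalg.norm(b-a)))
(a,d),(b,e)=L; s=np.linalg.lstsq(np.c_[d,-e],b-a,rcond=None)[0]; print(a+s[0]*d,b+s[1]*e)
E
```

```text
129.16666666666666
top 89.75055309012531 108.01452035677309 ellipse [ 0.51215161 -0.16286105] [0.07178135 0.07357283]
dots mid [ 0.51187605 -0.1618825 ] dist 0.06423385358568616 ang 135.8185425295431
slot ang 40.13813172441842 [126, 116, 82, 60, 69, 84, 90, 116, 126, 125, 125, 123, 120, 112, 114, 123, 125, 125, 125, 117, 94, 83, 69, 63, 80, 114, 127, 125, 123, 122, 119, 112, 112, 121, 125, 125]
130.0
scene 82.0647121851022 105.18562374327952 ellipse [ 0.51053301 -0.16123037] [0.07241828 0.07365888]
[0.46023997 0.27385426 0.07572216] [0.45966302 0.27655569 0.07627738]Traceback (most recent call last):
  File "dock.py", line 16, in <module>
    t=ds[1]-ds[0]; c0=(ds[0]+ds[1])/2
      ~~^^^
IndexError: list index out of range
```

Emit:
{"method": "arm_command", "body": {"plan": [[[517, -690, 0, 48], [517, -690, 0, 48], [517, -690, 0, 48], [517, -690, 0, 48], [517, -690, 0, 48]]], "hand": 85, "newtons": 40}}

```text
clock: 1.32
position: [0.2592, -0.245, 0.2486]
eef_rot: [0.96, -0.281, 0.0, 0.0]
wrist_force: [1.2, -0.3, 0.7]
width: 0.0849
gripper_force: 0.0
```

```bash
cat > go.py <<'E'
import sys
from h import *
from scipy.spatial.transform import Rotation as Ro
# usage: go.py x y z psi(deg of tool x in world)  -> tool-axis shift mm and twist deg
s=ctrl.sense(); R=Ro.from_quat(s["eef_rot"]).as_matrix(); p=s["position"]
psi=np.degrees(np.arctan2(R[1,0],R[0,0]))
print("t",round(s["clock"],2),"p",p.round(4),"psi",round(psi,2),"tilt",R[:2,2].round(4),"F",s["wrist_force"].round(1),"M",s["wrist_torque"].round(2),"w",round(s["width"],4),"gf",round(s["gripper_force"],1),"j1,j6",np.degrees(s["joint_pos"][[0,5]]).round(1))
if len(sys.argv)>4:
    x,y,z,a=map(float,sys.argv[1:5]); print((R.T@(np.array([x,y,z])-p)*1e3).round(1),"twist",round((psi-a+180)%360-180,1))
E
python3 go.py .460 .275 .248 -32.3
```

```text
t 1.32 p [ 0.2592 -0.245   0.2486] psi -32.63 tilt [ 0.0007 -0.0006] F [ 1.2 -0.3  0.7] M [ 0.03 -0.05 -0.03] w 0.0849 gf 0.0 j1,j6 [-50.9  71.7]
[-1.113e+02 -5.462e+02  5.000e-01] twist -0.3
```

Emit:
{"method": "arm_command", "body": {"plan": [[[-111, -546, 0, 0], [-111, -546, 0, 0], [-111, -546, 0, 0], [-111, -546, 0, 0], [-111, -546, 0, 0]]]}}

```text
clock: 1.95
position: [0.3704, 0.0478, 0.2489]
eef_rot: [0.961, -0.278, 0.001, -0.0]
wrist_force: [1.9, -2.1, -0.5]
width: 0.0851
gripper_force: 0.0
```

```bash
python3 go.py .460 .275 .200 -32.3
```

```text
t 1.95 p [0.3704 0.0478 0.2489] psi -32.3 tilt [ 0.0014 -0.0001] F [ 1.9 -2.1 -0.5] M [-0.09 -0.02 -0.02] w 0.0851 gf 0.0 j1,j6 [  0.2 122.5]
[ -45.8 -239.9   49. ] twist 0.0
```

Emit:
{"method": "arm_command", "body": {"plan": [[[-43, -227, 0, 0], [-43, -227, 20, 0], [-43, -227, 49, 0], [-43, -227, 49, 0], [-43, -227, 49, 0]]]}}

```text
clock: 2.58
position: [0.4548, 0.2624, 0.1977]
eef_rot: [0.961, -0.277, -0.001, 0.001]
wrist_force: [-0.5, 0.2, 0.2]
width: 0.0849
gripper_force: 0.0
```

Emit:
{"method": "arm_command", "body": {"plan": [[[0, 0, 0, 0], [0, 0, 0, 0], [0, 0, 0, 0], [0, 0, 0, 0], [0, 0, 0, 0]]]}}

```text
clock: 3.2
position: [0.455, 0.2602, 0.1996]
eef_rot: [0.96, -0.278, 0.0, -0.0]
wrist_force: [-0.4, 0.2, 1.0]
width: 0.0851
gripper_force: 0.0
```

```bash
python3 - <<'E'
from h import *
a=ctrl.snapshot("top"); b=ctrl.snapshot("scene")
A=cv2.resize(np.clip(a[195:275,110:210]*1.8,0,255).astype(np.uint8),None,fx=4,fy=4,interpolation=2)
B=cv2.resize(np.clip(b[160:240,310:410]*1.8,0,255).astype(np.uint8),None,fx=4,fy=4,interpolation=2)
cv2.imwrite("pics/g1.png",np.hstack([A,B]))
E
python3 go.py .460 .275 .071 -32.3
```

```text
t 3.3 p [0.455  0.2603 0.1995] psi -32.32 tilt [0.0001 0.    ] F [0.1 0.1 0.1] M [0.02 0.06 0.01] w 0.0852 gf 0.0 j1,j6 [ 24.7 147. ]
[ -3.6 -15.1 128.5] twist -0.0
```

View pics/g1.png

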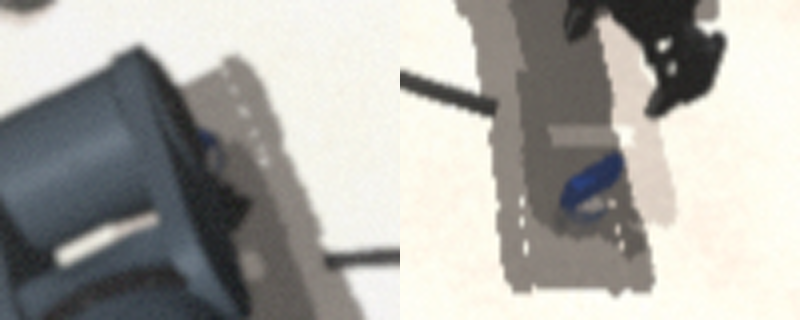

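The gripper stands above the undisturbed cartridge, with the bar visible at about (590,180) in the right crop. I'll descend.

Emit:
{"method": "arm_command", "body": {"plan": [[[-3.6, -15, 20, 0], [-3.6, -15, 60, 0], [-3.6, -15, 95, 0], [-3.6, -15, 118, 0], [-3.6, -15, 128, 0]]]}}

```text
clock: 3.92
position: [0.4595, 0.2748, 0.0703]
eef_rot: [0.961, -0.278, -0.001, 0.001]
wrist_force: [0.7, 0.3, -0.2]
width: 0.0853
gripper_force: 0.0
```

Emit:
{"method": "arm_command", "body": {"plan": [[[0, 0, 0, 0], [0, 0, 0, 0], [0, 0, 0, 0], [0, 0, 0, 0], [0, 0, 0, 0]]], "hand": 30}}

```text
clock: 4.55
position: [0.46, 0.2751, 0.0717]
eef_rot: [0.961, -0.278, 0.0, -0.0]
wrist_force: [-0.9, -0.4, -0.0]
width: 0.0294
gripper_force: 0.0
```

```bash
python3 go.py .460 .275 .071 -32.3
```

```text
t 4.55 p [0.46   0.2751 0.0717] psi -32.31 tilt [0.0003 0.0002] F [-0.9 -0.4 -0. ] M [ 0.04 -0.    0.03] w 0.0294 gf 0.0 j1,j6 [ 25.9 148.2]
[0.  0.  0.7] twist -0.0
```

Emit:
{"method": "arm_command", "body": {"plan": [[[0, 0, 0, 0], [0, 0, 0, 0], [0, 0, 0, 0], [0, 0, 0, 0], [0, 0, 0, 0]]], "hand": 0, "newtons": 40}}

```text
clock: 5.18
position: [0.4599, 0.275, 0.0714]
eef_rot: [0.961, -0.278, -0.0, 0.0]
wrist_force: [-0.3, 0.1, -0.5]
width: 0.0131
gripper_force: 42.7
```

Emit:
{"method": "arm_command", "body": {"plan": [[[0, 0, -10, 0], [0, 0, -30, 0], [0, 0, -60, 0], [0, 0, -90, 0], [0, 0, -100, 0]]]}}

```text
clock: 5.8
position: [0.4605, 0.2753, 0.1734]
eef_rot: [0.961, -0.278, 0.001, -0.001]
wrist_force: [-0.1, 0.6, -1.6]
width: 0.0135
gripper_force: 42.6
```

```bash
python3 - <<'E'
from h import *
b=ctrl.snapshot("scene")
B=cv2.resize(np.clip(b[150:230,310:410]*1.8,0,255).astype(np.uint8),None,fx=6,fy=6,interpolation=2)
cv2.imwrite("pics/g2.png",B)
E
python3 go.py .5114 -.162 .172 40.5
```

```text
t 5.85 p [0.4605 0.2753 0.1736] psi -32.31 tilt [0.0027 0.0013] F [ 1.3 -0.5 -0.1] M [ 0.04 -0.    0.01] w 0.0132 gf 42.6 j1,j6 [ 25.9 148.2]
[276.8 342.4   1.1] twist -72.8
```

View pics/g2.png

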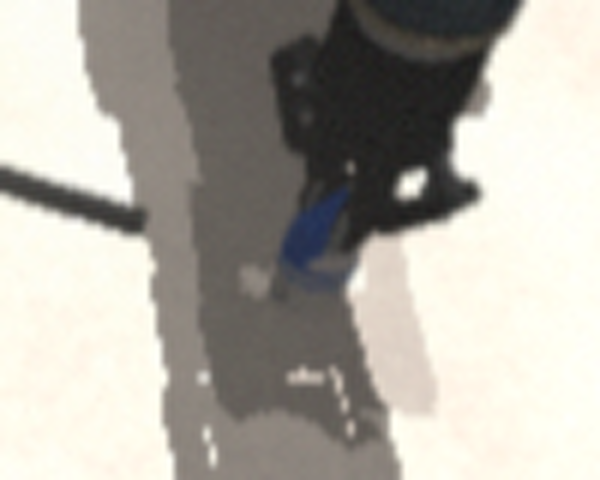

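The cartridge is held by the bar and lifted (blue bar at about (315,235) in the crop). I'll carry it to the dock.

Emit:
{"method": "arm_command", "body": {"plan": [[[25, 31, -20, -8], [65, 80, -20, -16], [105, 130, -20, -24], [145, 180, -20, -32], [180, 223, -20, -40]]]}}

```text
clock: 6.48
position: [0.4924, -0.0117, 0.1906]
eef_rot: [0.998, 0.069, -0.001, -0.0]
wrist_force: [0.6, 0.9, -2.4]
width: 0.0132
gripper_force: 42.6
```

```bash
python3 go.py .5114 -.162 .192 40.5
```

```text
t 6.47 p [ 0.4924 -0.0117  0.1906] psi 7.94 tilt [-0.0011  0.0002] F [ 0.6  0.9 -2.4] M [ 0.01 -0.02  0.05] w 0.0132 gf 42.6 j1,j6 [-6.8 75.3]
[ -1.9 151.5  -1.4] twist -32.6
```

Emit:
{"method": "arm_command", "body": {"plan": [[[0, 45, 0, -9], [-1, 90, 0, -18], [-2, 125, 0, -26], [-2, 145, 10, -31], [-2, 151, 30, -32.6]]]}}

```text
clock: 7.1
position: [0.511, -0.1608, 0.1605]
eef_rot: [0.939, 0.345, 0.0, 0.0]
wrist_force: [-0.2, 0.0, -2.5]
width: 0.0131
gripper_force: 42.6
```

Emit:
{"method": "arm_command", "body": {"plan": [[[0, 0, 5, 0], [0, 0, 5, 0], [0, 0, 5, 0], [0, 0, 5, 0], [0, 0, 5, 0]]]}}

```text
clock: 7.72
position: [0.5112, -0.1595, 0.1568]
eef_rot: [0.939, 0.344, 0.0, 0.0]
wrist_force: [-0.5, -0.3, -1.3]
width: 0.0133
gripper_force: 42.5
```

```bash
python3 - <<'E'
from h import *
a=ctrl.snapshot("top"); b=ctrl.snapshot("scene")
A=cv2.resize(np.clip(a[176:256,249:329]*1.8,0,255).astype(np.uint8),None,fx=5,fy=5,interpolation=2)
B=cv2.resize(np.clip(b[125:205,198:278]*1.8,0,255).astype(np.uint8),None,fx=5,fy=5,interpolation=2)
cv2.imwrite("pics/d1.png",np.hstack([A,B]))
E
python3 go.py .5114 -.162 .152 40.5
```

```text
t 7.83 p [ 0.5111 -0.1595  0.1566] psi 40.29 tilt [ 0.0003 -0.0001] F [ 1.  -0.8 -1. ] M [ 0.04 -0.03 -0.03] w 0.0132 gf 42.5 j1,j6 [-22.3  27.4]
[-1.4  2.   4.6] twist -0.2
```

View pics/d1.png

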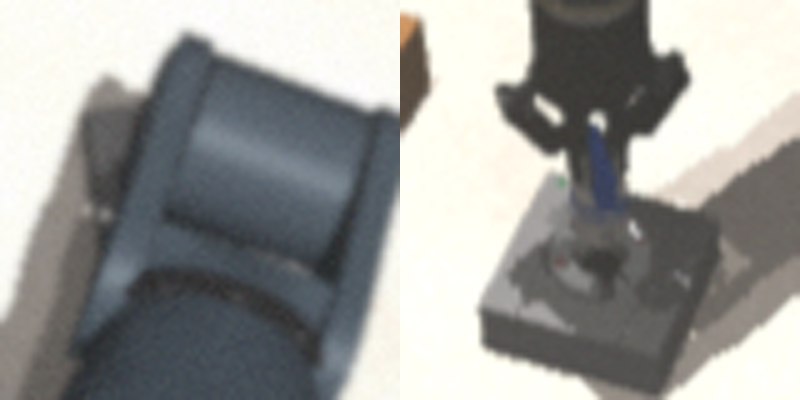

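The scene crop shows the cartridge hanging over the bore, at about (600,240). I'll centre it and lower gently while watching the force.

Emit:
{"method": "arm_command", "body": {"plan": [[[-1.4, 2, 8, -0.2], [-1.4, 2, 14, -0.2], [-1.4, 2, 19, -0.2], [-1.4, 2, 21, -0.2], [-1.4, 2, 21, -0.2]]]}}

```text
clock: 8.45
position: [0.5113, -0.162, 0.1353]
eef_rot: [0.938, 0.346, -0.0, -0.0]
wrist_force: [0.2, 0.3, -1.0]
width: 0.0131
gripper_force: 42.5
```

Emit:
{"method": "arm_command", "body": {"plan": [[[0, 0, 1, 0], [0, 0, 2, 0], [0, 0, 3, 0], [0, 0, 4, 0], [0, 0, 4, 0]]]}}

```text
clock: 9.07
position: [0.5112, -0.162, 0.1314]
eef_rot: [0.938, 0.346, -0.0, -0.0]
wrist_force: [-0.5, 0.1, -1.9]
width: 0.0134
gripper_force: 42.5
```

```bash
python3 go.py .5114 -.162 .128 40.5
```

```text
t 9.07 p [ 0.5112 -0.162   0.1314] psi 40.49 tilt [-0.0002  0.    ] F [-0.5  0.1 -1.9] M [ 0.01  0.   -0.01] w 0.0134 gf 42.5 j1,j6 [-22.6  27. ]
[0.1 0.1 3.4] twist -0.0
```

Now 1 mm steps into the bore.

Emit:
{"method": "arm_command", "body": {"plan": [[[0, 0, 0.5, 0], [0, 0, 1, 0], [0, 0, 1.5, 0], [0, 0, 2, 0], [0, 0, 2, 0]]]}}

```text
clock: 9.7
position: [0.5113, -0.162, 0.1294]
eef_rot: [0.938, 0.346, -0.0, -0.0]
wrist_force: [-0.5, -0.9, -1.4]
width: 0.0131
gripper_force: 42.5
```

```bash
python3 go.py
```

```text
t 9.7 p [ 0.5113 -0.162   0.1294] psi 40.48 tilt [-0.  0.] F [-0.5 -0.9 -1.4] M [ 0.06 -0.03  0.02] w 0.0131 gf 42.5 j1,j6 [-22.6  27. ]
```

Emit:
{"method": "arm_command", "body": {"plan": [[[0, 0, 0.5, 0], [0, 0, 1, 0], [0, 0, 1.5, 0], [0, 0, 2, 0], [0, 0, 2, 0]]]}}

```text
clock: 10.32
position: [0.5114, -0.162, 0.1274]
eef_rot: [0.938, 0.346, 0.0, 0.0]
wrist_force: [1.7, 1.1, -0.6]
width: 0.0133
gripper_force: 42.5
```

```bash
python3 go.py
```

```text
t 10.32 p [ 0.5114 -0.162   0.1274] psi 40.49 tilt [0.0002 0.    ] F [ 1.7  1.1 -0.6] M [ 0.07 -0.17 -0.02] w 0.0133 gf 42.5 j1,j6 [-22.6  27. ]
```

Emit:
{"method": "arm_command", "body": {"plan": [[[0, 0, 0.4, 0], [0, 0, 0.8, 0], [0, 0, 1.2, 0], [0, 0, 1.5, 0], [0, 0, 1.5, 0]]]}}

```text
clock: 10.95
position: [0.5114, -0.162, 0.126]
eef_rot: [0.938, 0.346, 0.0, 0.0]
wrist_force: [1.0, 1.1, -1.4]
width: 0.0132
gripper_force: 42.6
```

```bash
python3 go.py
```

```text
t 10.95 p [ 0.5114 -0.162   0.126 ] psi 40.48 tilt [ 0.0002 -0.    ] F [ 1.   1.1 -1.4] M [ 0.18 -0.35  0.  ] w 0.0132 gf 42.6 j1,j6 [-22.6  27. ]
```

Emit:
{"method": "arm_command", "body": {"plan": [[[0.8, 0.2, 0, 0], [0.8, 0.2, 0, 0], [0.8, 0.2, 0.5, 0], [0.8, 0.2, 1, 0], [0.8, 0.2, 1, 0]]]}}

```text
clock: 11.58
position: [0.512, -0.1616, 0.1249]
eef_rot: [0.938, 0.346, -0.0, -0.0]
wrist_force: [0.5, 0.6, -1.3]
width: 0.0137
gripper_force: 42.6
```

```bash
python3 go.py
```

```text
t 11.57 p [ 0.512  -0.1616  0.1249] psi 40.49 tilt [-0.0002  0.0001] F [ 0.5  0.6 -1.3] M [0.01 0.01 0.03] w 0.0137 gf 42.6 j1,j6 [-22.5  27. ]
```

Emit:
{"method": "arm_command", "body": {"plan": [[[0, 0, 1, 0], [0, 0, 2, 0], [0, 0, 3, 0], [0, 0, 4, 0], [0, 0, 4.5, 0]]]}}

```text
clock: 12.2
position: [0.512, -0.1616, 0.1203]
eef_rot: [0.938, 0.346, -0.0, -0.0]
wrist_force: [-0.4, -0.0, -1.6]
width: 0.0131
gripper_force: 42.6
```

```bash
python3 go.py
```

```text
t 12.2 p [ 0.512  -0.1616  0.1203] psi 40.49 tilt [-0.0001  0.0001] F [-0.4 -0.  -1.6] M [ 0.03  0.02 -0.04] w 0.0131 gf 42.6 j1,j6 [-22.5  27. ]
```

Emit:
{"method": "arm_command", "body": {"plan": [[[0, 0, 1, 0], [0, 0, 2, 0], [0, 0, 3, 0], [0, 0, 3.5, 0], [0, 0, 3.5, 0]]]}}

```text
clock: 12.82
position: [0.512, -0.1616, 0.1169]
eef_rot: [0.938, 0.346, 0.0, -0.0]
wrist_force: [-0.1, 0.5, -1.9]
width: 0.0131
gripper_force: 42.6
```

```bash
python3 go.py
```

```text
t 12.82 p [ 0.512  -0.1616  0.1169] psi 40.49 tilt [0. 0.] F [-0.1  0.5 -1.9] M [ 0.03  0.02 -0.01] w 0.0131 gf 42.6 j1,j6 [-22.5  27. ]
```

Emit:
{"method": "arm_command", "body": {"plan": [[[0, 0, 0.5, 0], [0, 0, 1, 0], [0, 0, 1.5, 0], [0, 0, 1.5, 0], [0, 0, 1.5, 0]]]}}

```text
clock: 13.45
position: [0.512, -0.1616, 0.1154]
eef_rot: [0.938, 0.346, 0.0, 0.0]
wrist_force: [-1.0, 0.1, -1.2]
width: 0.0136
gripper_force: 42.6
```

```bash
python3 go.py
```

```text
t 13.45 p [ 0.512  -0.1616  0.1154] psi 40.49 tilt [0. 0.] F [-1.   0.1 -1.2] M [-0.05 -0.01 -0.  ] w 0.0136 gf 42.6 j1,j6 [-22.5  27. ]
```

Emit:
{"method": "arm_command", "body": {"plan": [[[0, 0, 0.6, 0], [0, 0, 1.2, 0], [0, 0, 1.8, 0], [0, 0, 2.4, 0], [0, 0, 2.4, 0]]]}}

```text
clock: 14.08
position: [0.5121, -0.1617, 0.1131]
eef_rot: [0.938, 0.346, 0.0, 0.0]
wrist_force: [-0.6, 0.4, 2.8]
width: 0.0131
gripper_force: 43.1
```

```bash
python3 go.py
```

```text
t 14.07 p [ 0.5121 -0.1617  0.1131] psi 40.49 tilt [ 0.0001 -0.    ] F [-0.6  0.4  2.8] M [ 0.12  0.21 -0.05] w 0.0131 gf 43.1 j1,j6 [-22.5  27. ]
```

The plate's spring force is felt, so the lugs are in the slots. I'll press on.

Emit:
{"method": "arm_command", "body": {"plan": [[[0, 0, 1, 0], [0, 0, 2, 0], [0, 0, 3, 0], [0, 0, 4, 0], [0, 0, 4, 0]]]}}

```text
clock: 14.7
position: [0.5121, -0.1616, 0.109]
eef_rot: [0.938, 0.346, 0.0, 0.0]
wrist_force: [-1.2, 0.2, 4.6]
width: 0.0131
gripper_force: 43.5
```

```bash
python3 go.py
```

```text
t 14.7 p [ 0.5121 -0.1616  0.109 ] psi 40.49 tilt [0.0001 0.    ] F [-1.2  0.2  4.6] M [0.13 0.24 0.03] w 0.0131 gf 43.5 j1,j6 [-22.5  27. ]
```

Emit:
{"method": "arm_command", "body": {"plan": [[[0, 0, 1.2, 0], [0, 0, 2.4, 0], [0, 0, 3.6, 0], [0, 0, 5, 0], [0, 0, 5, 0]]]}}

```text
clock: 15.32
position: [0.5121, -0.1617, 0.1042]
eef_rot: [0.938, 0.346, 0.0, 0.0]
wrist_force: [-1.8, 2.3, 6.9]
width: 0.0131
gripper_force: 43.7
```

```bash
python3 go.py
```

```text
t 15.32 p [ 0.5121 -0.1617  0.1042] psi 40.49 tilt [ 0.0002 -0.0001] F [-1.8  2.3  6.9] M [0.16 0.34 0.04] w 0.0131 gf 43.7 j1,j6 [-22.5  27. ]
```

Emit:
{"method": "arm_command", "body": {"plan": [[[-0.1, -0.3, 1, 0], [-0.1, -0.3, 2, 0], [-0.1, -0.3, 3, 0], [-0.1, -0.3, 4.3, 0], [-0.1, -0.3, 4.3, 0]]]}}

```text
clock: 15.95
position: [0.512, -0.1616, 0.1001]
eef_rot: [0.938, 0.346, 0.0, 0.0]
wrist_force: [-2.1, 0.9, 9.1]
width: 0.0135
gripper_force: 44.0
```

```bash
python3 go.py
```

```text
t 15.95 p [ 0.512  -0.1616  0.1001] psi 40.49 tilt [ 0.0007 -0.0003] F [-2.1  0.9  9.1] M [0.13 0.34 0.01] w 0.0135 gf 44.0 j1,j6 [-22.5  27. ]
```

Emit:
{"method": "arm_command", "body": {"plan": [[[-0.2, -0.4, 0.4, 0], [-0.2, -0.4, 0.4, 3], [-0.2, -0.4, 0.4, 6], [-0.2, -0.4, 0.4, 9], [-0.2, -0.4, 0.4, 12]]]}}

```text
clock: 16.58
position: [0.5121, -0.1616, 0.1]
eef_rot: [0.969, 0.245, 0.001, 0.001]
wrist_force: [0.6, 0.2, 7.9]
width: 0.0134
gripper_force: 44.0
```

```bash
python3 go.py
```

```text
t 16.57 p [ 0.5121 -0.1616  0.1   ] psi 28.4 tilt [ 0.002  -0.0009] F [0.6 0.2 7.9] M [-0.03  0.04 -0.  ] w 0.0134 gf 44.0 j1,j6 [-22.5  39.1]
```

Emit:
{"method": "arm_command", "body": {"plan": [[[0, 0, 0, 5], [0, 0, 0, 10], [0, 0, 0, 15], [0, 0, 0, 20], [0, 0, 0, 24]]]}}

```text
clock: 17.2
position: [0.5122, -0.1617, 0.1]
eef_rot: [0.999, 0.038, 0.001, 0.001]
wrist_force: [0.0, -0.5, 8.8]
width: 0.013
gripper_force: 44.0
```

```bash
python3 go.py
```

```text
t 17.2 p [ 0.5122 -0.1617  0.1   ] psi 4.35 tilt [ 0.0022 -0.001 ] F [ 0.  -0.5  8.8] M [-0.02 -0.    0.05] w 0.013 gf 44.0 j1,j6 [-22.5  63.2]
```

Emit:
{"method": "arm_command", "body": {"plan": [[[0, 0, 0, 5], [0, 0, 0, 10], [0, 0, 0, 15], [0, 0, 0, 20], [0, 0, 0, 24]]]}}

```text
clock: 17.82
position: [0.5122, -0.1617, 0.1001]
eef_rot: [0.985, -0.171, 0.001, 0.0]
wrist_force: [0.4, 0.4, 8.4]
width: 0.0135
gripper_force: 44.0
```

```bash
python3 go.py
```

```text
t 17.82 p [ 0.5122 -0.1617  0.1001] psi -19.65 tilt [ 0.0022 -0.001 ] F [0.4 0.4 8.4] M [-0.03 -0.02  0.08] w 0.0135 gf 44.0 j1,j6 [-22.5  87.2]
```

Emit:
{"method": "arm_command", "body": {"plan": [[[0, 0, 0, 5], [0, 0, 0, 10], [0, 0, 0, 15], [0, 0, 0, 19], [0, 0, 0, 22]]]}}

```text
clock: 18.45
position: [0.5123, -0.1615, 0.1001]
eef_rot: [0.935, -0.355, 0.001, -0.0]
wrist_force: [1.4, 2.4, 8.9]
width: 0.0134
gripper_force: 44.0
```

```bash
python3 go.py
```

```text
t 18.45 p [ 0.5123 -0.1615  0.1001] psi -41.62 tilt [ 0.0024 -0.0007] F [1.4 2.4 8.9] M [ 0.27 -0.19  0.09] w 0.0134 gf 44.0 j1,j6 [-22.5 109.1]
```

Emit:
{"method": "arm_command", "body": {"plan": [[[0, -0.4, 0, 0], [0, -0.4, 0, 1], [0, -0.4, 0, 2], [0, -0.4, 0, 3], [0, -0.4, 0, 3]]]}}

```text
clock: 19.08
position: [0.5124, -0.1614, 0.1]
eef_rot: [0.925, -0.379, 0.001, 0.0]
wrist_force: [0.5, 0.3, 8.2]
width: 0.0134
gripper_force: 44.0
```

```bash
python3 go.py
```

```text
t 19.07 p [ 0.5124 -0.1614  0.1   ] psi -44.52 tilt [ 0.0021 -0.0009] F [0.5 0.3 8.2] M [ 0.01  0.03 -0.01] w 0.0134 gf 44.0 j1,j6 [-22.4 112.1]
```

Emit:
{"method": "arm_command", "body": {"plan": [[[0, 0, -1, 0], [0, 0, -2, 0], [0, 0, -2.5, 0], [0, 0, -3, 0], [0, 0, -3, 0]]]}}

```text
clock: 19.7
position: [0.5124, -0.1613, 0.1029]
eef_rot: [0.926, -0.379, 0.001, 0.0]
wrist_force: [0.5, -0.3, 6.6]
width: 0.0128
gripper_force: 43.7
```

```bash
python3 go.py
```

```text
t 19.7 p [ 0.5124 -0.1613  0.1029] psi -44.51 tilt [ 0.002  -0.0009] F [ 0.5 -0.3  6.6] M [-0.01 -0.09  0.02] w 0.0128 gf 43.7 j1,j6 [-22.4 112.1]
```

Emit:
{"method": "arm_command", "body": {"plan": [[[0, 0, -0.4, 0], [0, 0, -0.8, 0], [0, 0, -1.2, 0], [0, 0, -1.5, 0], [0, 0, -1.5, 0]]]}}

```text
clock: 20.32
position: [0.5124, -0.1614, 0.1044]
eef_rot: [0.926, -0.379, 0.001, 0.0]
wrist_force: [0.9, -0.4, 6.2]
width: 0.0135
gripper_force: 43.6
```

```bash
python3 go.py
```

```text
t 20.32 p [ 0.5124 -0.1614  0.1044] psi -44.51 tilt [ 0.002  -0.0009] F [ 0.9 -0.4  6.2] M [-0.09 -0.09  0.03] w 0.0135 gf 43.6 j1,j6 [-22.4 112.1]
```

Still sprung 4 mm up, so the lugs are in the notches. I'll ease up further, then test by turning slightly.

Emit:
{"method": "arm_command", "body": {"plan": [[[0, 0, -0.4, 0], [0, 0, -0.8, 0], [0, 0, -1.2, 0], [0, 0, -1.6, 0], [0, 0, -1.6, 0]]]}}

```text
clock: 20.95
position: [0.5124, -0.1613, 0.1059]
eef_rot: [0.926, -0.379, 0.001, 0.0]
wrist_force: [0.2, 0.6, 5.7]
width: 0.0134
gripper_force: 43.5
```

```bash
python3 go.py
```

```text
t 20.95 p [ 0.5124 -0.1613  0.1059] psi -44.51 tilt [ 0.002  -0.0009] F [0.2 0.6 5.7] M [-0.1  -0.14  0.02] w 0.0134 gf 43.5 j1,j6 [-22.4 112.1]
```

Emit:
{"method": "arm_command", "body": {"plan": [[[0, 0, 0, 0], [0, 0, 0, 0], [0, 0, 0, 0], [0, 0, 0, 0], [0, 0, 0, 0]]], "hand": 45}}

```text
clock: 21.58
position: [0.5116, -0.161, 0.1054]
eef_rot: [0.926, -0.379, -0.0, -0.0]
wrist_force: [0.5, -0.2, 0.1]
width: 0.0449
gripper_force: 0.0
```

Emit:
{"method": "arm_command", "body": {"plan": [[[0, 0, -15, 0], [0, 0, -40, 0], [0, 0, -80, 0], [0, 0, -120, 0], [0, 0, -150, 0]]]}}

```text
clock: 22.2
position: [0.5118, -0.161, 0.2584]
eef_rot: [0.926, -0.379, 0.001, -0.0]
wrist_force: [0.2, -1.0, -0.4]
width: 0.045
gripper_force: 0.0
```

```bash
python3 go.py .40 .15 .256 -44.5
```

```text
t 22.2 p [ 0.5118 -0.161   0.2584] psi -44.51 tilt [ 0.0022 -0.0009] F [ 0.2 -1.  -0.4] M [0.02 0.03 0.03] w 0.045 gf 0.0 j1,j6 [-22.4 112.1]
[-297.8 -143.5    1.8] twist -0.0
```

Moving aside for a check picture.

Emit:
{"method": "arm_command", "body": {"plan": [[[-50, -24, 0, 0], [-105, -50, 0, 0], [-160, -77, 0, 0], [-215, -103, 0, 0], [-260, -125, 0, 0]]]}}

```text
clock: 22.82
position: [0.4128, 0.1122, 0.2566]
eef_rot: [0.926, -0.379, 0.001, -0.0]
wrist_force: [0.8, 0.1, 0.8]
width: 0.0451
gripper_force: 0.0
```

```bash
python3 - <<'E'
from h import *
a=ctrl.snapshot("top"); b=ctrl.snapshot("scene")
A=cv2.resize(np.clip(a[186:246,259:319]*1.8,0,255).astype(np.uint8),None,fx=6.6,fy=6.6,interpolation=2)
B=cv2.resize(np.clip(b[145:205,208:268]*1.8,0,255).astype(np.uint8),None,fx=6.6,fy=6.6,interpolation=2)
cv2.imwrite("pics/e1.png",np.hstack([A,B]))
L=[]
for n,im,(u0,v0,u1,v1) in (("top",a,(259,186,319,246)),("scene",b,(208,145,268,205))):
    hsv=cv2.cvtColor(im,cv2.COLOR_BGR2HSV); m=(hsv[...,0]>100)&(hsv[...,0]<130)&(hsv[...,1]>110)
    y,x=np.nonzero(m[v0:v1,u0:u1]); c=[x.mean()+u0,y.mean()+v0]; w=ray(n,[c],0)[0],ray(n,[c],.1)[0]; L.append((w[0],(w[1]-w[0])/np.linalg.norm(w[1]-w[0])))
    d=np.linalg.eigh(np.cov(np.c_[x,y].T))[1][:,1]; q=ray(n,[np.array(c)-8*d,np.array(c)+8*d],.11); t=q[1]-q[0]; print(n,len(x),ray(n,[c],.112),np.degrees(np.arctan2(t[1],t[0])))
(p,d),(q,e)=L; s=np.linalg.lstsq(np.c_[d,-e],q-p,rcond=None)[0]; print(p+s[0]*d,q+s[1]*e)
E
```

```text
top 51 [[ 0.51115785 -0.16162399  0.112     ]] 136.94886529858
scene 46 [[ 0.51096344 -0.16423726  0.112     ]] -45.55628917458431
[ 0.51109501 -0.1615232   0.11302378] [ 0.51194439 -0.16369585  0.11328979]
```

View pics/e1.png

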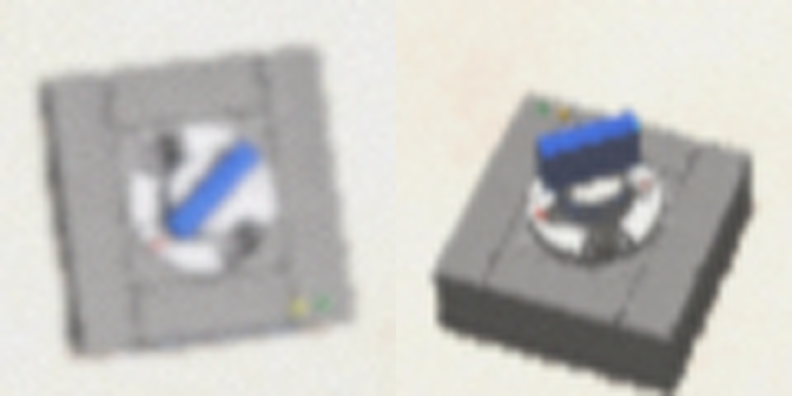

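The picture shows the cartridge upright in the collar, its bar lying along the red dots (top crop about (150,243) and (250,150)). It sits about 37 mm higher than it stood on the bench, as it should when locked (35 mm). Handing in.

```bash
python3 -c "
from rig import ctrl
print(ctrl.close_job())"
```

```text
the job is handed in; nothing more can be done
None
```

The blue-barred cartridge is pressed in, turned 85° clockwise, sprung up into its lock and released; the job is handed in at about 23 s of the 72 s allowed, with no verdict returned.

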